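# Reject bracket through the quarantine flaps

### The job

The red-painted welded bracket failed inspection. Set it on the bench in front of the yellow quarantine box and push it along the bench through the sprung flap gate, far enough in that the flaps swing fully shut behind it. Leave the green-painted bracket, which passed, where it is.

Things in the scene. Friction and masses are not known exactly. Their poses are not given: they have to be found in the camera images.
- reject_center (a point): Centre, 18 mm above the underside, of the loose aluminium bracket with red uprights: 80 (x) x 60 (y) x 36 mm, 0.2 kg. Base plate 8 mm thick. End plate 8 mm thick, full width and height, at the -x end: a flat face to push, 40 mm from here. Rib 10 mm thick along x (-32 to 30 mm), top at 34 mm: pinch it across y from above. At the start x points away from the robot within 25 deg, end plate nearest.
- good_center (a point): The same centre of the passed bracket: identical in shape and size, but its uprights are painted green.
- gate (a point): Mid-gateway of the fixed yellow box, at bench level in the plane of the shut flaps; x into the box, z up. No floor plate, no beam overhead. Posts 54 mm high, 108 mm clear between. Walls 50 mm high, inside at y +-60 and x 180 mm. Open on top for x 0 to 95 mm; beyond, a see-through cover (50 to 56 mm up). Tape lines mark the way in; the bench is clear 150 mm before the gate.
- leaf (a joint): Angle (rad) of the two linked blue flaps: 0 shut, 1.35 fully open. Upright leaves 53 mm long, hinged on upright axes at y +-56 mm, meeting in the middle, 4 to 44 mm above the bench. They swing only into the box; light springs (a few N) shut them once nothing is within 55 mm behind the gate plane, so push the bracket's rear face past that.
Things that resemble listed ones, but are neither listed nor needed, are in the scene too. Leave any orange look-alike of the part that bears reject_center alone.

How it is judged (in metres and radians):
On the way:
1. the red bracket, on the bench, is in the gateway and holds the flaps open (x of reject_center in the frame of gate between -0.035 and 0.05 m and y of reject_center in the frame of gate between -0.04 and 0.04 m and z of reject_center in the frame of gate below 0.035 m and value of joint leaf above 0.4 rad), for 0.05 s.
At the end, for the whole second after the job is handed in: The red bracket stands upright on the bench inside the box (centre 80 to 160 mm past the gate plane, within 40 mm of the middle), the flaps are shut behind it (below 0.12 rad), and the green bracket is within 30 mm of where it was (x of reject_center in the frame of gate between 0.08 and 0.16 m and y of reject_center in the frame of gate between -0.04 and 0.04 m and z of reject_center in the frame of gate below 0.03 m and angle between reject_center's own z axis and vertical below 0.17 rad and value of joint leaf below 0.12 rad and distance of good_center from where it was at the start of the episode below 0.03 m); the robot touches nothing.
It fails at once if the green bracket is shifted by more than 30 mm (distance of good_center from where it was at the start of the episode above 0.03 m).
It also fails if it takes over 51 s, if anything falls off the work surface, if the arm or the gripper's body presses on something with over 40 N, if the wrist force passes 120 N, or if a joint passes its speed limit or range.

### The arm

A 6-joint arm with a two-finger parallel gripper is mounted at the origin on the work surface. World frame = base frame: x ahead of the robot, y to its left, z up, the work surface at z = 0. Lengths are in m, angles in degrees, forces in N, time in s.
With the tool pointing down it reaches from about 0.325 to 0.9 m from the base axis. Payload 6.1 kg.
Tool frame: the origin (TCP) lies at the very end of the fingers, on their centre line; the grasp point (between the pads) lies 19 mm behind it; z points along the fingers, x is the direction in which the jaws open and shut, and the axes are right-handed (so a half turn about z gives the same grasp; the last joint's range is limited). The gripper opens to 87 mm and grips with 3 to 60 N. Pads are 19 mm wide; open, the fingers measure 117 mm over their backs; the gripper's body (75 mm by 190 mm) begins 51 mm behind the grasp point.
Start: joints at [58.837, 12.628, 87.462, -0, 79.91, -7.225], TCP at [0.254, 0.571, 0.223] pointing down, gripper open.
Joint ranges: [-170.65, 170.65], [-52.31, 119.04], [5.05, 147.46], [-71.25, 251.25], [11.57, 151.72], [-153.62, 153.62]. Speed limits (degrees/s): [147.25, 147.25, 172.46, 180, 180, 180].

### API

Orientations are given as a 3x3 rotation matrix whose columns are the frame's x, y, z axes.
In Python, from workcell import * gives the robot as it stands. The module is installed in compiled form; this text tells all that it offers.
- The arm moves only by the tool jog_arm, never from a script. Its arguments are lists of equal length, an entry for each row: "linear": the shift along the tool's x, y, z in mm, a list of three; "twist": the turn about the tool's z in rad. In form: {"linear": [[tx, ty, tz], ...], "twist": [twist, ...]}. A call has 1 to 20 rows; each row shifts and turns the pose as measured when the row begins, along the tool's axes as they then stand; what a row does not reach is not made up. A row lasts 1/8 s, in which the tool goes at most 62.5 mm and 10.7 degrees, less where a joint would pass 70% of its speed; a pose out of reach is approached as far as the arm can. A call with a gripper value outside its range is refused whole. "hand" is the finger opening in mm, from 0 to 87, set as the call begins (left out, the last holds). The fingers move at their own pace and stop on an object; "squeeze" is the grip in N (left out, the last holds). Time passes only in rows, so rows that do not move let the fingers close. It gives the time, the measured TCP pose, the force and the opening at its end, in the units of the state.
- sense(): the state, without advancing time (a new reading comes with each control period).
- read_camera(name): name is "side" or "top"; returns a dict with "color" (480x640x3 uint8, red, green, blue), "z_map" (480x640 float32, m along the optical axis (not along the pixel's ray), 0 where there is no reading), "mtx" (3x3 intrinsics, pixels), "k1" (the pictures are not rectified: a ray, as slopes to the right and down, at radius r is drawn at 1 + k1 r^2 times it, then the intrinsics apply), "R" (3x3) and "t" (3): a world point X has camera coordinates R X + t. Camera axes: x right, y down, z forward; pixel columns grow to the right and rows downward; lengths in m; the calibration is good to about 2 mm. A picture is of the moment at which its call begins.
- finish_job(): hands the job in, once; it reports no verdict.
The state is a dict: "time_s": time; "qpos": joint angles; "qd": joint speeds; "joint_efforts": joint torques, N m; "position": TCP position; "orientation": TCP orientation; "contact_force": force on the tool from outside, world axes, zero at the start; "ft_torque": the same for the moment, N m; "opening": finger opening in m.
Only numpy, scipy, OpenCV 4.12 (cv2) and the standard library are available. Lean on these libraries where they do the work, as an engineer would, in place of code of your own. Each camera call takes 0.05 s, during which the arm holds its last target. There are 200 camera calls.

## Working session

There is one attempt and no reset: what is moved stays moved. The work goes in short steps, Python scripts to look and compute and a tool call to move; the robot and the scene stay as the last step left them, time stands still between calls to the robot, and variables do not carry over. Pictures are saved under pics/ and viewed, about 8 in all and at most 12, crops included, and the job is handed in when it is done.

Besides the shell and the picture viewer there is one more tool, called after "Call:" as name(argument=value, ...), one argument or row to a line, values as JSON. jog_arm: Moves the arm, as the interface text tells. Its arguments: {"type":"object","properties":{"linear":{"type":"array","items":{"type":"array","items":{"type":"number"}}},"twist":{"type":"array","items":{"type":"number"}},"hand":{"type":"number"},"squeeze":{"type":"number"}},"required":["linear","twist"]}

```bash
mkdir -p pics; cat > h.py <<'E'
from workcell import *
import numpy as np, cv2
def cam(n):
    c=read_camera(n); c={k:(np.array(v) if k not in('k1',) else v) for k,v in c.items()}; return c
def save(c,f): cv2.imwrite('pics/'+f,np.ascontiguousarray(c['color'][:,:,::-1]))
def rays(c,uv):
    uv=np.asarray(uv,float).reshape(-1,1,2)
    n=cv2.undistortPoints(uv,c['mtx'].astype(float),np.array([c['k1'],0,0,0.])).reshape(-1,2)
    d=np.c_[n,np.ones(len(n))]@c['R']
    return -c['R'].T@c['t'],d,n
def onplane(c,uv,z):
    o,d,_=rays(c,uv); return o+d*((z-o[2])/d[:,2])[:,None]
def depthpts(c,uv):
    uv=np.asarray(uv).reshape(-1,2); _,_,n=rays(c,uv); z=c['z_map'][uv[:,1].astype(int),uv[:,0].astype(int)]
    return (np.c_[n,np.ones(len(n))]*z[:,None]-c['t'])@c['R']
def hmask(c,lo,hi):
    return cv2.inRange(cv2.cvtColor(np.ascontiguousarray(c['color']),cv2.COLOR_RGB2HSV),lo,hi)
E
python3 - <<'E'
from h import *
for n in('top','side'):
    c=cam(n); save(c,n+'0.png'); print(n,-c['R'].T@c['t'],c['k1'],c['mtx'][0,0]); 
s=sense(); print(s['time_s'],s['position'],s['orientation'],s['contact_force'])
E
```

```text
top [ 0.39487637 -0.05009824  0.82536969] -0.0587367086380775 486.831857543668
side [0.09912485 0.37201355 0.61018453] -0.0006135551559225688 475.4827049594664
0.1 [0.25331359 0.57075203 0.22154596] [[ 4.05746045e-01  9.13985411e-01 -9.02735901e-04]
 [ 9.13984205e-01 -4.05746992e-01 -1.50052829e-03]
 [-1.73774334e-03 -2.16252936e-04 -9.99998467e-01]] [ 0.16079181 -0.42605054  0.34327468]
```

View pics/top0.png

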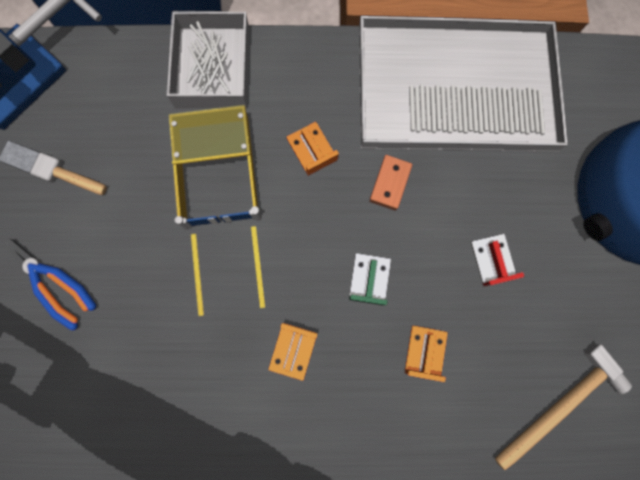

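View pics/side0.png

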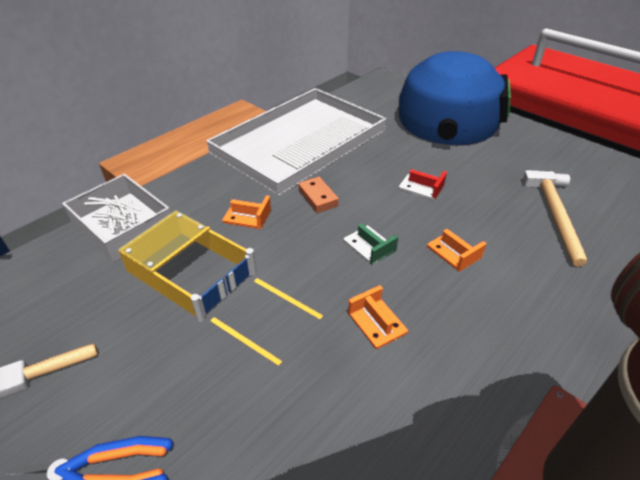

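Top view: the red bracket is at about (497,260) with its end plate at (505,279), and the green one is at (371,278). The gate posts are at (180,220) and (255,211), with tape lines below them. The orange look-alikes are separate from both. The side view agrees.

```bash
python3 - <<'E'
from h import *
np.set_printoptions(precision=4,suppress=True)
for n in('top','side'):
    c=cam(n); C=-c['R'].T@c['t']
    m=hmask(c,(0,170,70),(4,255,255))|hmask(c,(174,170,70),(180,255,255))
    if n=='top': roi=(460,220,540,300)
    else: roi=(395,160,455,205)
    mm=np.zeros_like(m); mm[roi[1]:roi[3],roi[0]:roi[2]]=m[roi[1]:roi[3],roi[0]:roi[2]]
    v,u=np.nonzero(mm); uv=np.c_[u,v]; P=depthpts(c,uv)
    print(n,'red n',len(u),'z pct',np.percentile(P[:,2],[5,50,95]))
    T=P[P[:,2]>0.026]; Q=onplane(c,uv[P[:,2]>0.026],0.035)
    print(' top pts bounds',Q[:,:2].min(0),Q[:,:2].max(0))
    # end plate: row-wise; print minAreaRect of all red in plane
    print(' rect',cv2.minAreaRect(Q[:,:2].astype(np.float32)*1000))
    # bench-level depth check
    uu,vv=np.meshgrid(np.arange(roi[0],roi[2]),np.arange(roi[1],roi[3])); uv2=np.c_[uu.ravel(),vv.ravel()]
    P2=depthpts(c,uv2); print(' bench z median',np.median(P2[:,2]))
    k=P2[:,2]>0.005; hull=cv2.minAreaRect(P2[k][:,:2].astype(np.float32)*1000); print(' bracket rect depth',hull)
    # yellow tape
    y=hmask(c,(20,120,80),(35,255,255)); N,lab,st,ce=cv2.connectedComponentsWithStats(y)
    for i in range(1,N):
        if st[i,4]>80:
            v,u=np.nonzero(lab==i); Q=onplane(c,np.c_[u,v],0.0); print(' yellow',st[i],cv2.minAreaRect(Q[:,:2].astype(np.float32)*1000), 'z',np.median(depthpts(c,np.c_[u,v])[:,2]))
            b=cv2.fitLine(Q[:,:2].astype(np.float32),cv2.DIST_L2,0,.01,.01).ravel(); print('   line',b)
    # blue flaps
    b=hmask(c,(100,120,40),(125,255,200)); bx=(175,205,262,230) if n=='top' else (190,245,260,325)
    mm=np.zeros_like(b); mm[bx[1]:bx[3],bx[0]:bx[2]]=b[bx[1]:bx[3],bx[0]:bx[2]]
    v,u=np.nonzero(mm); P=depthpts(c,np.c_[u,v]); print(' flap',len(u),P.mean(0),P.min(0),P.max(0))
    pts=[(180,220),(254,211)] if n=='top' else [(198,299),(250,252)]
    print(' posts',onplane(c,pts,0.054),depthpts(c,pts))
c=cam('top'); a=c['color']; z=[a[80:330,160:280],a[215:310,455:545]]
z=[cv2.resize(np.ascontiguousarray(i[:,:,::-1]),(int(i.shape[1]*600/i.shape[0]),600),interpolation=cv2.INTER_CUBIC) for i in z]
cv2.imwrite('pics/crop.png',cv2.resize(np.hstack(z),None,fx=.9,fy=.9))
E
```

```text
top red n 341 z pct [0.0269 0.0339 0.0373]
 top pts bounds [ 0.4618 -0.4009] [ 0.5304 -0.3424]
 rect ((492.33502197265625, -375.28118896484375), (55.644432067871094, 70.43423461914062), 81.1806411743164)
 bench z median 0.0004753066109757743
 bracket rect depth ((467.7598876953125, -218.7620086669922), (80.31488800048828, 362.5196838378906), 13.95044231414795)
 yellow [ 170  106   87  110 2151] ((682.8101196289062, 125.65072631835938), (187.1869354248047, 140.6160888671875), 7.821270942687988) z 0.05260107878761107
   line [0.9977 0.0681 0.7168 0.1328]
 yellow [251 227  14  81 408] ((492.1989440917969, 40.49216079711914), (138.8255615234375, 8.682336807250977), 7.586154460906982) z 0.0007867669476910328
   line [0.9913 0.1318 0.4913 0.0403]
 yellow [191 234  12  82 413] ((479.0093994140625, 143.65286254882812), (139.86587524414062, 8.695249557495117), 7.584283351898193) z 0.0006558739419245171
   line [0.9913 0.1318 0.4786 0.1437]
 flap 209 [0.568  0.1023 0.038 ] [ 0.3949 -0.0501  0.0128] [0.5766 0.1523 0.8254]
 posts [[0.561  0.1616 0.054 ]
 [0.5764 0.0421 0.054 ]] [[0.5608 0.1613 0
[... 464 characters left out ...]
21094), (222.86129760742188, 166.38174438476562), 7.729602813720703) z 0.05027811248720691
   line [ 0.9515 -0.3076  0.7211  0.108 ]
 yellow [255 279  68  40 375] ((493.42315673828125, 41.12441635131836), (140.7975311279297, 9.786006927490234), 7.727579116821289) z -0.0002908443862672456
   line [0.9912 0.132  0.4902 0.0406]
 yellow [211 318  71  47 465] ((479.8125, 144.0315704345703), (141.08038330078125, 9.517359733581543), 7.6702117919921875) z -1.1500091619090207e-05
   line [0.9912 0.1325 0.4776 0.1438]
 flap 549 [0.5677 0.1084 0.0276] [ 0.0991  0.0523 -0.0014] [0.6121 0.372  0.6102]
 posts [[0.5544 0.1644 0.054 ]
 [0.5742 0.0444 0.054 ]] [[0.5554 0.1639 0.0527]
 [0.5739 0.0446 0.0544]]
```

View pics/crop.png

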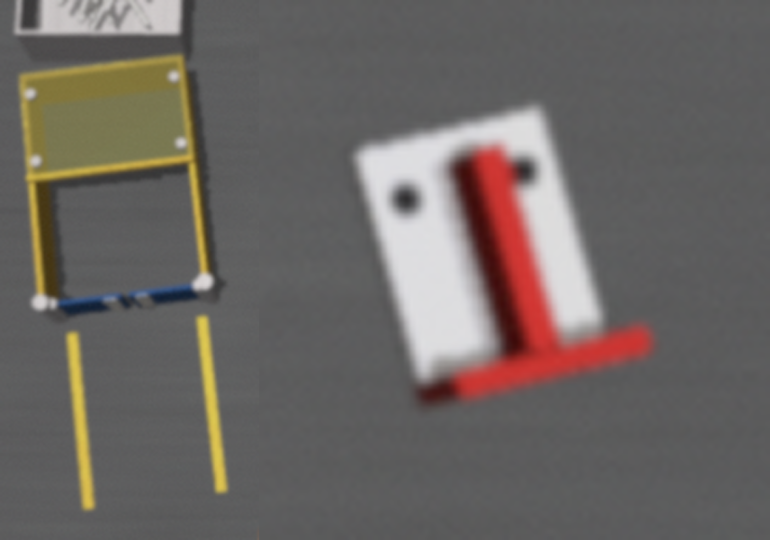

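Crop: the red bracket has its end plate at the lower edge, from (458,383) to (650,340) in the crop. The rib axis runs from (490,150) to (543,345). The gate is shut and the box is clear.

```bash
python3 - <<'E'
from h import *
np.set_printoptions(precision=4,suppress=True)
c=cam('top')
f=lambda P:np.array([(455+(x-259)/5.684-.5,215+y/5.684-.5) for x,y in P])
for n,P,z in[('rib',[(490,150),(543,345)],.034),('plate',[(458,383),(650,340)],.036),('base far',[(357,152),(545,107)],.008),('base near',[(420,375),(603,325)],.008)]:
    Q=onplane(c,f(P),z)[:,:2]; d=Q[1]-Q[0]; print(n,Q,Q.mean(0),np.linalg.norm(d),np.degrees(np.arctan2(d[1],d[0])))
# automatic: bright-red top
R=c['color'][...,0].astype(int); m=(hmask(c,(0,150,150),(6,255,255))|hmask(c,(172,150,150),(180,255,255)))
v,u=np.nonzero(m); k=(u>465)&(u<535)&(v>225)&(v<295); Q=onplane(c,np.c_[u,v][k],.035)[:,:2]
best=None
for a in np.radians(np.arange(-30,30,.5)):  # split along axes by rib band width
    p=Q@np.array([-np.sin(a),np.cos(a)]); x=Q@np.array([np.cos(a),np.sin(a)])
    r=p[x>x.min()+.015]; s=r.std()
    if best is None or s<best[0]: best=(s,np.degrees(a),r.mean(),x.min(),x.max(),p.min(),p.max())
print('auto',best)
a=np.radians(best[1]); ex=np.array([np.cos(a),np.sin(a)]); ey=np.array([-ex[1],ex[0]])
print('centre via plate rear +40', ex*(best[3]+.04)+ey*best[2], 'via rib front-30',ex*(best[4]-.03)+ey*best[2])
b=hmask(c,(0,0,150),(180,60,255)); v,u=np.nonzero(b); k=(u>465)&(u<530)&(v>225)&(v<295)
Q=onplane(c,np.c_[u,v][k],.008)[:,:2]; print('white',cv2.minAreaRect(Q.astype(np.float32)*1000), (Q@ex).max(),(Q@ex).min(),(Q@ey).min(),(Q@ey).max())
# green centre
m=hmask(c,(50,80,40),(90,255,255)); v,u=np.nonzero(m);k=(u>340)&(u<400)&(v>250)&(v<310); np.savetxt('green0.txt',[np.mean(u[k]),np.mean(v[k])]); print('green px',u[k].mean(),v[k].mean(), onplane(c,[[u[k].mean(),v[k].mean()]],.03))
E
```

```text
rib [[ 0.5325 -0.3585]
 [ 0.4748 -0.3713]] [ 0.5037 -0.3649] 0.05902269985648971 -167.52969803597594
plate [[ 0.4636 -0.3446]
 [ 0.4761 -0.4026]] [ 0.4698 -0.3736] 0.05928071542683853 -77.77123436155206
base far [[ 0.5362 -0.3274]
 [ 0.5504 -0.3866]] [ 0.5433 -0.357 ] 0.0608490285371471 -76.47221934079461
base near [[ 0.4684 -0.3436]
 [ 0.4835 -0.4008]] [ 0.476  -0.3722] 0.05914781427776455 -75.16935166435903
auto (np.float64(0.0023212901603864105), np.float64(12.5), np.float64(-0.4641599514398769), np.float64(0.37369302956582584), np.float64(0.4411159654244228), np.float64(-0.49575398879498284), np.float64(-0.43751180564413894))
centre via plate rear +40 [ 0.5043 -0.3636] via rib front-30 [ 0.5018 -0.3642]
white ((508.99188232421875, -364.20751953125), (71.90592193603516, 60.58822250366211), 13.584686279296875) 0.45395606374929376 0.38162406892045675 -0.49605827744587333 -0.43489916353823016
green px 369.10596026490066 289.1788079470199 [[ 0.4519 -0.1459  0.03  ]]
```

Call:
jog_arm(
  linear=[
    [-47,38,4],
    [-47,38,4],
    [-47,38,4],
    [-47,38,4],
    [-47,38,4],
    [-47,38,4],
    [-47,38,4],
    [-47,38,4],
    [-47,38,4],
    [-47,38,4],
    [-47,38,4],
    [-47,38,4],
    [-47,38,4],
    [-47,38,4],
    [-47,38,4],
    [-47,38,4],
  ],
  twist=[0,0,0,0,0,0,0,0,0,0,0,0,0,0,0,0],
  hand=44,
)

```text
time_s: 2.3
position: [0.5141, -0.387, 0.1606]
orientation: [[0.4, 0.916, 0.015], [0.916, -0.4, -0.001], [0.005, 0.014, -1.0]]
contact_force: [0.5, 0.4, 0.7]
opening: 0.0439
```

Call:
jog_arm(
  linear=[
    [0,0,0],
    [0,0,0],
    [0,0,0],
    [0,0,0],
    [0,0,0],
    [0,0,0],
    [0,0,0],
    [0,0,0],
    [0,0,0],
    [0,0,0],
    [0,0,0],
    [0,0,0],
    [0,0,0],
    [0,0,0],
  ],
  twist=[0.178,0.178,0.178,0.178,0.178,0.178,0.178,0.178,0.178,0.178,0.178,0.178,0.178,0.178],
)

```text
time_s: 4.05
position: [0.5122, -0.3919, 0.155]
orientation: [[0.148, -0.989, 0.01], [-0.989, -0.148, 0.003], [-0.002, -0.01, -1.0]]
contact_force: [0.3, 0.5, 0.7]
opening: 0.044
```

```bash
cat >> h.py <<'E'
def togo(x,y,z,ang):
    "remaining shift in tool mm and twist rad for tool-x world angle ang (deg)"
    s=sense(); O=np.array(s['orientation']); p=np.array(s['position'])
    a=np.degrees(np.arctan2(O[1,0],O[0,0])); tw=-np.radians((ang-a+180)%360-180)
    print('t',round(s['time_s'],2),'pos',p.round(4),'ang',round(a,2),'togo mm',(O.T@(np.array([x,y,z])-p)*1000).round(1),'twist',round(tw,3),'F',np.array(s['contact_force']).round(1),'open',round(s['opening'],4), 'q6',round(s['qpos'][5],1))
E
python3 -c "
from h import *
togo(.5035,-.3645,.06,-77)
save(cam('side'),'s2.png')"
```

```text
t 4.05 pos [ 0.5122 -0.3919  0.155 ] ang -81.46 togo mm [-28.2   5.5  95. ] twist -0.078 F [0.3 0.5 0.7] open 0.044 q6 36.6
```

View pics/s2.png

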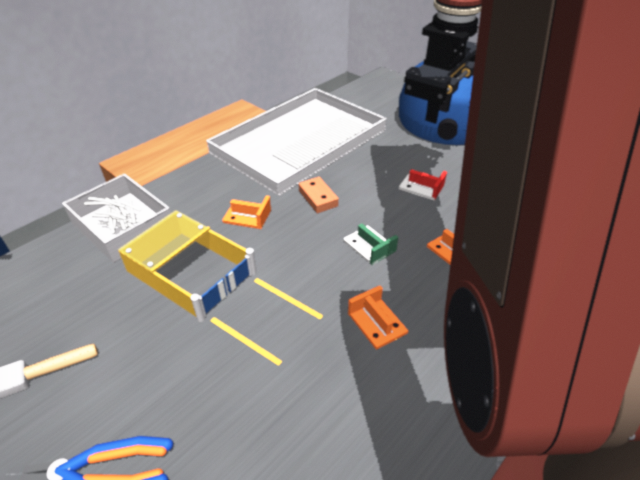

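The gripper is above and clear of the bracket at (425,185). Next I line up and go part-way down.

Call:
jog_arm(
  linear=[
    [-14,3,10],
    [-14,3,15],
    [0,0,25],
    [0,0,25],
    [0,0,20],
    [0,0,0],
  ],
  twist=[-0.039,-0.039,0,0,0,0],
)

```text
time_s: 4.85
position: [0.5029, -0.3648, 0.058]
orientation: [[0.235, -0.972, 0.011], [-0.972, -0.235, 0.002], [0.001, -0.011, -1.0]]
contact_force: [-0.0, 0.4, -0.1]
opening: 0.044
```

```bash
python3 -c "
from h import *
togo(.5035,-.3645,.013,-77)
a=cam('side')['color'][120:240,370:480];b=cam('top')['color'][200:320,440:550]
cv2.imwrite('pics/c3.png',cv2.resize(np.hstack([a,b])[:,:,::-1],None,fx=3.6,fy=3.6,interpolation=2))"
```

```text
t 4.85 pos [ 0.5029 -0.3648  0.058 ] ang -76.4 togo mm [-0.2 -0.1 45. ] twist 0.011 F [-0.   0.4 -0.1] open 0.044 q6 32.6
```

View pics/c3.png

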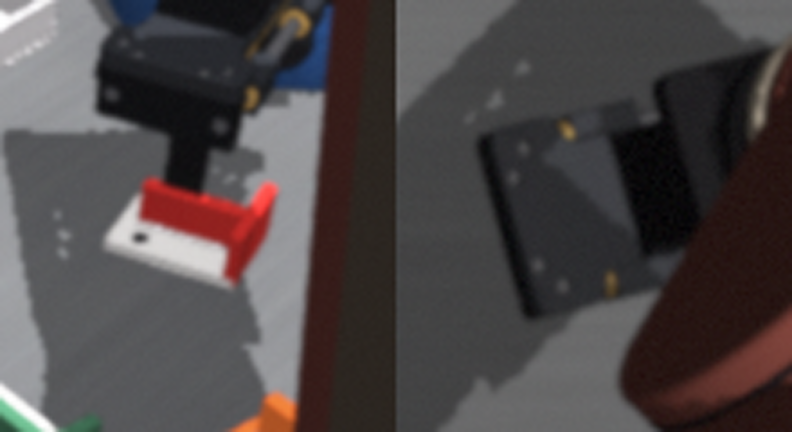

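In the side crop the near finger (185,165) sits over the rib's mid-length. Next I go down and grip.

Call:
jog_arm(
  linear=[
    [0,0,20],
    [0,0,17],
    [0,0,7],
    [0,0,0],
  ],
  twist=[0.011,0,0,0],
)

```text
time_s: 5.45
position: [0.5059, -0.3671, 0.0151]
orientation: [[0.224, -0.975, 0.016], [-0.975, -0.224, -0.003], [0.006, -0.015, -1.0]]
contact_force: [0.3, 0.4, -0.2]
opening: 0.0441
```

Call:
jog_arm(
  linear=[
    [0,0,0],
    [0,0,0],
    [0,0,0],
    [0,0,0],
    [0,0,0],
    [0,0,0],
  ],
  twist=[0,0,0,0,0,0],
  hand=0,
  squeeze=25,
)

```text
time_s: 6.2
position: [0.5067, -0.3678, 0.0166]
orientation: [[0.224, -0.975, 0.018], [-0.975, -0.224, -0.004], [0.008, -0.016, -1.0]]
contact_force: [0.3, -0.3, -0.4]
opening: 0.0098
```

Call:
jog_arm(
  linear=[
    [0,0,-15],
    [0,0,-30],
    [0,0,-35],
    [0,0,-35],
    [0,0,0],
  ],
  twist=[0,0,0,0,0],
)

```text
time_s: 6.82
position: [0.5039, -0.3668, 0.1364]
orientation: [[0.224, -0.975, 0.016], [-0.975, -0.224, -0.003], [0.007, -0.015, -1.0]]
contact_force: [-0.4, -0.5, -1.8]
opening: 0.0096
```

```bash
python3 -c "
from h import *
togo(.568-.9913*.08,.103-.1318*.08,.12,-82.4)
c=cam('side')
m=hmask(c,(0,170,70),(4,255,255))|hmask(c,(174,170,70),(180,255,255)); v,u=np.nonzero(m);k=(u>380)&(u<465)&(v>110)&(v<210)
print(u[k].mean(),v[k].mean(),np.median(depthpts(c,np.c_[u,v][k]),axis=0))
"
```

```text
t 6.83 pos [ 0.5039 -0.3668  0.1364] ang -77.07 togo mm [-451.1  -87.8   14.6] twist 0.093 F [-0.4 -0.5 -1.8] open 0.0096 q6 33.3
441.69267139479905 129.3758865248227 [ 0.4777896  -0.36294518  0.14729103]
```

Call:
jog_arm(
  linear=[
    [-45,-9,0],
    [-45,-9,0],
    [-45,-9,0],
    [-45,-9,0],
    [-45,-9,0],
    [-45,-9,0],
    [-45,-9,0],
    [-45,-9,0],
    [-45,-9,0],
    [-35,-5,0],
    [0,0,0],
  ],
  twist=[0.02,0.02,0.02,0.02,0.01,0,0,0,0,0,0],
)

```text
time_s: 8.25
position: [0.5038, 0.0992, 0.1135]
orientation: [[0.129, -0.991, -0.018], [-0.992, -0.13, 0.009], [-0.011, 0.017, -1.0]]
contact_force: [0.8, 0.0, -2.0]
opening: 0.0099
```

```bash
python3 -c "
from h import *
togo(.568-.9913*.08,.103-.1318*.08,.04,-82.4)
save(cam('side'),'s4.png')"
```

```text
t 8.25 pos [0.5038 0.0992 0.1135] ang -82.57 togo mm [ 5.5 14.7 73.7] twist -0.003 F [ 0.8  0.  -2. ] open 0.0099 q6 84.3
```

View pics/s4.png

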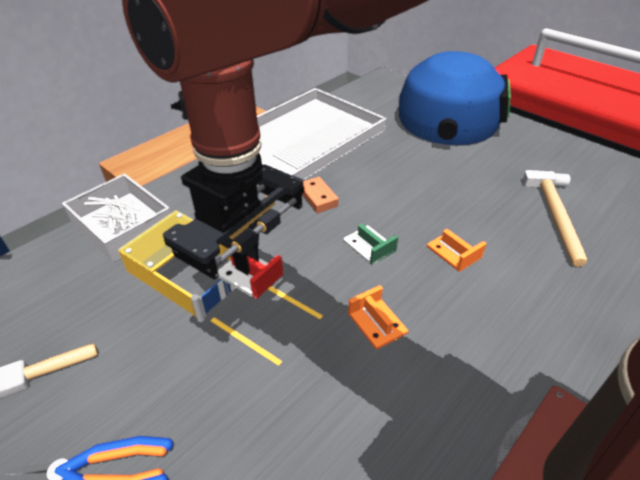

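The red bracket is held level at (255,275), near the tape lane. Next I correct the position and go down.

Call:
jog_arm(
  linear=[
    [2,8,10],
    [3,6,25],
    [0,0,25],
    [0,0,14],
    [0,0,0],
  ],
  twist=[0,0,0,0,0],
)

```text
time_s: 8.93
position: [0.4843, 0.086, 0.0331]
orientation: [[0.122, -0.992, -0.025], [-0.992, -0.123, 0.006], [-0.009, 0.024, -1.0]]
contact_force: [-0.4, -1.4, -0.7]
opening: 0.0096
```

```bash
python3 -c "
from h import *
togo(.568-.9913*.08,.103-.1318*.08,.018,-82.4)"
```

```text
t 8.93 pos [0.4843 0.086  0.0331] ang -82.97 togo mm [-5.7 -5.5 15. ] twist -0.01 F [-0.4 -1.4 -0.7] open 0.0096 q6 83.3
```

Call:
jog_arm(
  linear=[
    [-5,-2,5],
    [0,0,6],
    [0,0,4],
    [0,0,0],
  ],
  twist=[-0.01,0,0,0],
)

```text
time_s: 9.43
position: [0.4874, 0.0915, 0.0191]
orientation: [[0.133, -0.991, -0.021], [-0.991, -0.133, 0.007], [-0.009, 0.02, -1.0]]
contact_force: [0.0, 0.8, -3.5]
opening: 0.0095
```

```bash
python3 -c "
from h import *
togo(.568-.9913*.08,.103-.1318*.08,.0165,-82.4)"
```

```text
t 9.43 pos [0.4874 0.0915 0.0191] ang -82.37 togo mm [-0.8 -1.5  2.6] twist 0.001 F [ 0.   0.8 -3.5] open 0.0095 q6 83.3
```

Now I lower the last bit, release and rise. Then I back off behind the end plate and look.

Call:
jog_arm(
  linear=[
    [0,0,2],
    [0,0,0],
  ],
  twist=[0,0],
)

```text
time_s: 9.68
position: [0.4878, 0.0916, 0.0178]
orientation: [[0.133, -0.991, -0.02], [-0.991, -0.133, 0.007], [-0.009, 0.019, -1.0]]
contact_force: [-0.7, 0.5, -2.0]
opening: 0.01
```

Call:
jog_arm(
  linear=[
    [0,0,0],
    [0,0,0],
    [0,0,0],
  ],
  twist=[0,0,0],
  hand=36,
)

```text
time_s: 10.05
position: [0.4889, 0.0916, 0.0186]
orientation: [[0.133, -0.991, -0.018], [-0.991, -0.133, 0.007], [-0.009, 0.017, -1.0]]
contact_force: [-0.2, -0.6, -0.5]
opening: 0.0313
```

Call:
jog_arm(
  linear=[
    [0,0,-20],
    [0,0,-30],
    [0,0,-20],
    [0,30,0],
    [0,40,0],
    [0,30,0],
    [0,0,0],
  ],
  twist=[0,0,0,0,0,0,0],
)

```text
time_s: 10.92
position: [0.3896, 0.0773, 0.093]
orientation: [[0.133, -0.991, -0.016], [-0.991, -0.133, 0.006], [-0.008, 0.015, -1.0]]
contact_force: [0.2, 0.2, 1.3]
opening: 0.0357
```

```bash
cat > m.py <<'E'
from h import *
np.set_printoptions(precision=4,suppress=True)
togo(.568-.9913*.15,.103-.1318*.15,.014,-82.4)
G=np.array([.568,.103]); gx=np.array([.9913,.1318]); gy=np.array([-.1318,.9913])
for n in('side','top'):
    c=cam(n); m=hmask(c,(0,170,60),(4,255,255))|hmask(c,(174,170,60),(180,255,255))
    v,u=np.nonzero(m); uv=np.c_[u,v]; P=depthpts(c,uv); L=np.c_[(P[:,:2]-G)@gx,(P[:,:2]-G)@gy,P[:,2]]
    k=(abs(L[:,0]+.03)<.2)&(abs(L[:,1])<.06)&(L[:,2]<.045)&(L[:,2]>.002); L=L[k]
    print(n,k.sum(), 'L pct2/98',np.percentile(L,[2,98],axis=0) if k.sum() else '')
    if k.sum():
        e=L[L[:,0]<L[:,0].min()+.012]; print(' end plate mean',e.mean(0), e.min(0),e.max(0))
        r=L[(L[:,0]>L[:,0].min()+.02)]; print(' rib fit slope deg',np.degrees(np.arctan(np.polyfit(r[:,0],r[:,1],1)[0])),r.mean(0),r[:,0].max())
    import sys
    x=sys.argv[1]; cv2.imwrite('pics/%s_%s.png'%(n,x),np.ascontiguousarray((c['color'][200:350,120:370] if n=='side' else c['color'][80:330,120:340])[:,:,::-1]).repeat(2,0).repeat(2,1))
E
python3 m.py a
```

```text
t 10.93 pos [0.3896 0.0773 0.093 ] ang -82.37 togo mm [ -1.3 -31.4  78.6] twist 0.001 F [0.2 0.2 1.3] open 0.0357 q6 81.7
side 187 L pct2/98 [[-0.1239  0.0058  0.0099]
 [-0.0682  0.0317  0.0367]]
 end plate mean [-0.1218  0.0226  0.0249] [-0.1245  0.0049  0.0082] [-0.1161  0.0322  0.0372]
 rib fit slope deg -0.13051933654996398 [-0.0843  0.0062  0.0144] -0.05896190685097187
top 107 L pct2/98 [[-0.1231 -0.0282  0.0285]
 [-0.057   0.0024  0.0384]]
 end plate mean [-0.1205 -0.0209  0.0355] [-0.1233 -0.029   0.0285] [-0.1177 -0.0129  0.0401]
 rib fit slope deg 1.438661436192103 [-0.0688 -0.0009  0.0337] -0.05652186511514486
```

View pics/side_a.png

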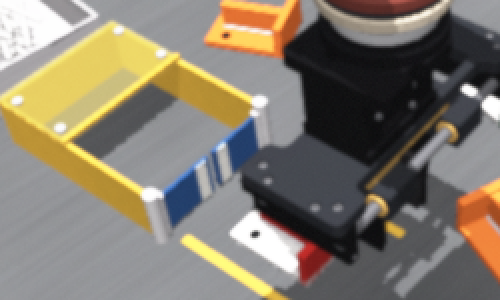

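The bracket stands square in the lane: end face at gate x ≈ -123 mm, y ≈ +1.5 mm, about 0–1° yaw. I close the fingers to 14 mm and lower them behind the end plate.

Call:
jog_arm(
  linear=[
    [-2,0,15],
    [-2,0,22],
    [0,0,22],
    [0,0,14],
    [0,0,4],
    [0,0,0],
  ],
  twist=[0,0,0,0,0,0],
  hand=14,
)

```text
time_s: 11.78
position: [0.3936, 0.0826, 0.011]
orientation: [[0.133, -0.991, -0.014], [-0.991, -0.133, 0.007], [-0.009, 0.013, -1.0]]
contact_force: [0.3, 0.2, -0.4]
opening: 0.0142
```

Call:
jog_arm(
  linear=[
    [0,-12,0],
    [0,-12,0],
    [0,-12,0],
    [0,-12,0],
    [0,-12,0],
    [0,-12,0],
    [0,0,0],
  ],
  twist=[0,0,0,0,0,0,0],
)

```text
time_s: 12.65
position: [0.4722, 0.093, 0.0117]
orientation: [[0.133, -0.991, -0.011], [-0.991, -0.133, 0.007], [-0.008, 0.01, -1.0]]
contact_force: [-0.0, -0.9, 0.1]
opening: 0.0142
```

```bash
python3 m.py b; python3 -c "
from h import *
togo(.568,.103,.014,-82.4)"
```

```text
t 12.65 pos [0.4722 0.093  0.0117] ang -82.38 togo mm [ 2.6 53.7 -1.8] twist 0.0 F [-0.  -0.9  0.1] open 0.0142 q6 83.5
side 31 L pct2/98 [[-0.0858  0.0062  0.0101]
 [-0.0626  0.0317  0.0369]]
 end plate mean [-0.0827  0.025   0.0228] [-0.086   0.0178  0.0092] [-0.0778  0.0318  0.0371]
 rib fit slope deg -25.77258319811937 [-0.0625  0.0062  0.0126] -0.06204847901192747
t 12.75 pos [0.471  0.0929 0.0114] ang -82.38 togo mm [  2.8 -97.5  -3.7] twist 0.0 F [-1.  -0.4 -0.2] open 0.0142 q6 83.5Traceback (most recent call last):
  File "m.py", line 7, in <module>
    v,u=np.nonzero(m); uv=np.c_[u,v]; P=depthpts(c,uv); L=np.c_[(P[:,:2]-G)@gx,(P[:,:2]-G)@gy,P[:,2]]
                                        ~~~~~~~~^^^^^^
  File "h.py", line 14, in depthpts
    uv=np.asarray(uv).reshape(-1,2); _,_,n=rays(c,uv); z=c['z_map'][uv[:,1].astype(int),uv[:,0].astype(int)]
                                           ~~~~^^^^^^
  File "h.py", line 8, in rays
    n=cv2.undistortPoints(uv,c['mtx'].astype(float),np.array([c['k1'],0,0,0.])).reshape(-1,2)
      ~~~~~~~~~~~~~~~~~~~^^^^^^^^^^^^^^^^^^^^^^^^^^^^^^^^^^^^^^^^^^^^^^^^^^^^^^
cv2.error: OpenCV(4.12.0) /io/opencv/modules/calib3d/src/undistort.dispatch.cpp:347: error: (-215:Assertion failed) CV_IS_MAT(_src) && CV_IS_MAT(_dst) && (_src->rows == 1 || _src->cols == 1) && (_dst->rows == 1 || _dst->cols == 1) && _src->cols + _src->rows - 1 == _dst->rows + _dst->cols - 1 && (CV_MAT_TYPE(_src->type) == CV_32FC2 || CV_MAT_TYPE(_src->type) == CV_64FC2) && (CV_MAT_TYPE(_dst->type) == CV_32FC2 || CV_MAT_TYPE(_dst->type) == CV_64FC2) in function 'cvUndistortPointsInternal'
```

View pics/side_b.png

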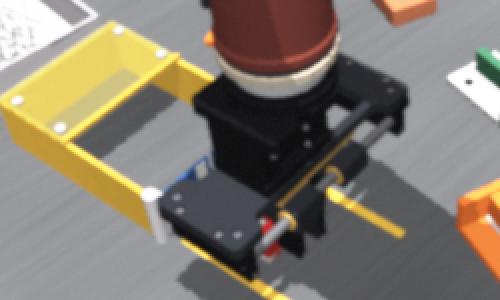

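The fingers are against the end plate, whose face is at gate x ≈ -86 mm with the TCP at -97.5 mm. The body clears the posts, so I push.

Call:
jog_arm(
  linear=[
    [1,-10,0],
    [1,-12,0],
    [0,-12,0],
    [0,-12,0],
    [0,-12,0],
    [0,-12,0],
    [0,-10,0],
    [0,0,0],
  ],
  twist=[0,0,0,0,0,0,0,0],
)

```text
time_s: 13.75
position: [0.5446, 0.1012, 0.0076]
orientation: [[0.133, -0.991, -0.035], [-0.991, -0.133, 0.005], [-0.01, 0.034, -0.999]]
contact_force: [0.5, 0.3, 0.3]
opening: 0.0141
```

```bash
sed -i "s/^    k=(abs/    k=(abs/; s/m=hmask(c,(0,170,60)/m=hmask(c,(0,170,60)/; s/    v,u=np.nonzero(m)/    if not m.any(): continue\n    v,u=np.nonzero(m)/; s/^togo.*/togo(.568,.103,.014,-82.4)/" m.py; python3 m.py c
```

```text
t 13.75 pos [0.5446 0.1012 0.0076] ang -82.37 togo mm [  1.2 -23.2  -7.2] twist 0.0 F [0.5 0.3 0.3] open 0.0141 q6 84.3
side 66 L pct2/98 [[-0.013   0.0191  0.0093]
 [-0.0083  0.0306  0.031 ]]
 end plate mean [-0.0113  0.0253  0.0199] [-0.0138  0.0188  0.0078] [-0.0076  0.0308  0.0312]Traceback (most recent call last):
  File "m.py", line 13, in <module>
    r=L[(L[:,0]>L[:,0].min()+.02)]; print(' rib fit slope deg',np.degrees(np.arctan(np.polyfit(r[:,0],r[:,1],1)[0])),r.mean(0),r[:,0].max())
                                                                                    ~~~~~~~~~~^^^^^^^^^^^^^^^^^
    raise TypeError("expected non-empty vector for x")
TypeError: expected non-empty vector for x
```

Call:
jog_arm(
  linear=[
    [0,-8,-2],
    [0,-11,-2],
    [0,-11,-1],
    [0,-11,-1],
    [0,-11,-1],
    [0,0,0],
  ],
  twist=[0,0,0,0,0,0],
)

```text
time_s: 14.55
position: [0.5993, 0.1085, 0.0124]
orientation: [[0.133, -0.991, -0.035], [-0.991, -0.133, 0.005], [-0.01, 0.034, -0.999]]
contact_force: [-0.7, 0.1, -0.2]
opening: 0.0137
```

```bash
sed -i 's/^        r=L.*//' m.py; python3 m.py d
```

```text
t 14.55 pos [0.5993 0.1085 0.0124] ang -82.38 togo mm [ 1.3 31.7 -0.5] twist 0.0 F [-0.7  0.1 -0.2] open 0.0137 q6 84.8
side 82 L pct2/98 [[0.041  0.0134 0.0117]
 [0.0657 0.0289 0.0387]]
 end plate mean [0.0436 0.0239 0.0261] [0.0408 0.0183 0.0102] [0.0512 0.0291 0.0425]
```

View pics/side_d.png

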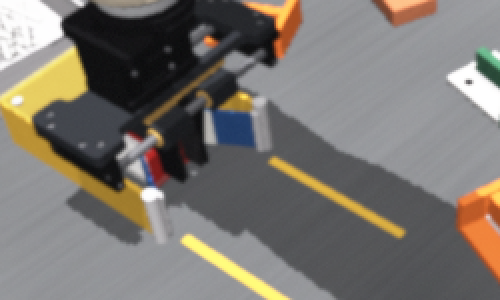

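The flaps are held open with the bracket's rear face at about +41 mm, square between the fingers. About 36 mm more to go.

Call:
jog_arm(
  linear=[
    [0,-9,0],
    [0,-11,0],
    [0,-10,0],
    [0,-5,0],
    [0,0,0],
  ],
  twist=[0,0,0,0,0],
)

```text
time_s: 15.28
position: [0.6338, 0.1132, 0.0114]
orientation: [[0.133, -0.99, -0.039], [-0.991, -0.133, 0.005], [-0.01, 0.038, -0.999]]
contact_force: [-1.4, -0.8, 0.7]
opening: 0.0137
```

```bash
python3 m.py e
```

```text
t 15.28 pos [0.6338 0.1132 0.0114] ang -82.38 togo mm [ 1.3 66.7 -0.1] twist 0.0 F [-1.4 -0.8  0.7] open 0.0137 q6 85.1
side 118 L pct2/98 [[0.0761 0.017  0.0041]
 [0.0824 0.0305 0.0366]]
 end plate mean [0.0784 0.0245 0.0214] [ 0.072  -0.0028  0.0034] [0.0837 0.0308 0.0427]
```

The rear face is at about +77 mm, so the centre is at about +117 mm. Next I ease off slightly and lift straight out.

Call:
jog_arm(
  linear=[
    [0,2,-3],
    [0,1,-15],
    [0,1,-25],
    [0,1,-30],
    [0,1,-30],
    [0,1,-40],
    [0,0,-40],
    [0,20,-20],
    [0,50,0],
    [0,50,0],
    [0,50,0],
    [0,50,0],
    [0,0,0],
  ],
  twist=[0,0,0,0,0,0,0,0,0,0,0,0,0],
)

```text
time_s: 17.0
position: [0.4121, 0.0814, 0.2418]
orientation: [[0.133, -0.991, -0.017], [-0.991, -0.133, 0.006], [-0.008, 0.016, -1.0]]
contact_force: [1.0, 1.1, 0.5]
opening: 0.0141
```

```bash
python3 m.py f; python3 -c "
from h import *
c=cam('top'); save(c,'t9.png'); m=hmask(c,(50,80,40),(90,255,255)); v,u=np.nonzero(m);k=(u>340)&(u<400)&(v>250)&(v<310); print('green',u[k].mean(),v[k].mean(),np.loadtxt('green0.txt'))"
```

```text
t 17.0 pos [0.4121 0.0814 0.2418] ang -82.36 togo mm [   1.1 -160.9  225.3] twist 0.001 F [1.  1.1 0.5] open 0.0141 q6 82.4
side 578 L pct2/98 [[ 0.0763 -0.0252  0.006 ]
 [ 0.1163  0.0296  0.0364]]
 end plate mean [0.0787 0.003  0.0236] [ 0.0756 -0.0289  0.0032] [0.0868 0.031  0.0378]
top 271 L pct2/98 [[ 0.0775 -0.0276  0.0167]
 [ 0.0996  0.0258  0.0382]]
 end plate mean [ 0.0796 -0.0014  0.0302] [ 0.0773 -0.0292  0.0134] [0.0884 0.0271 0.0388]
green 369.0408163265306 288.9251700680272 [369.10596026 289.17880795]
```

View pics/side_f.png

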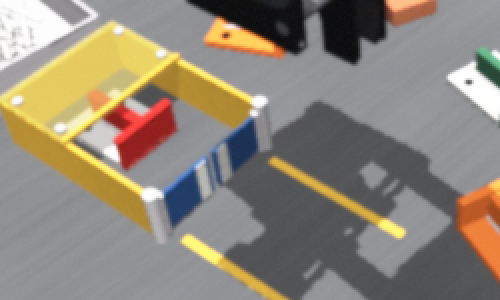

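The flaps are shut. The red bracket stands upright inside with its rear face at about 77 mm (centre about 117 mm, y about 1 mm). The green bracket hasn't moved and the arm is clear, so I hand in.

```bash
python3 -c "
from workcell import *
print(finish_job())"
```

```text
the job is handed in; nothing more can be done
None
```

The red bracket is in the quarantine box with the flaps shut behind it, and the job is handed in. I picked it up by the rib, set it square in the tape lane before the gate, and pushed it through with nearly closed fingers on the end plate. Then I lifted the arm clear. It took about 17 s of robot time.

**Last checks:**
- **Red bracket:** its rear face is about 77 mm past the gate plane, so its centre is at about 117 mm. It is within about 1 mm of the middle and upright, its top measuring about 36–38 mm above the bench.
- **Flaps:** they look shut in the side picture. I did not measure the angle itself.
- **Green bracket:** it moved less than 0.3 pixel in the top view (under 1 mm).
- **Robot:** it touches nothing, and the wrist-force readings between moves never exceeded about 4 N.

**Checks that failed or disagreed:** two mid-push measuring scripts stopped with an error because the gripper hid the bracket from the top camera or left too few red points. The side camera's readings were enough to carry on. The side and top cameras differed by about 1 mm in x and 2–4 mm in y on the final position.

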